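# Clip the lunch box shut and bin the worn clip

### The arm

A 6-joint arm with a two-finger parallel gripper is mounted at the origin on the work surface. World frame = base frame: x ahead of the robot, y to its left, z up, the work surface at z = 0. Lengths are in m, angles in rad, forces in N, time in s.
With the tool pointing down it reaches from about 0.325 to 0.925 m from the base axis. Payload 3.1 kg.
Tool frame: the origin (TCP) lies midway between the tips of the shut fingers; the grasp point (between the pads) lies 19 mm behind it; z points along the fingers, y is the line along which they close (so a half turn about z gives the same grasp; the last joint's range is limited). The gripper opens to 85 mm and grips with 20 to 120 N. Pads are 22 mm wide; open, the fingers measure 114 mm over their backs; the gripper's body (76 mm by 85 mm) begins 54 mm behind the grasp point. The pads swing forward as they close: fully open they stand 13 mm farther back than shut.
Start: joints at [1.229, 0.217, 1.613, -0, 1.311, -0.112], TCP at [0.142, 0.609, 0.231] pointing down, gripper open.
Joint ranges: [-2.75, 2.75], [-0.78, 2.1], [0.31, 2.55], [-1.13, 4.27], [0.13, 2.63], [-2.58, 2.58]. Speed limits (rad/s): [2.79, 2.79, 3.14, 3.14, 3.14, 3.14].

### API

Orientations are given as a 3x3 rotation matrix whose columns are the frame's x, y, z axes.
In Python, from station import robot gives the robot as it stands. The module is installed in compiled form; this text tells all that it offers.
- The arm moves only by the tool carry_out, never from a script. Its argument "increments" is a list of rows, each a list of 6 numbers: the shift along the tool's x, y, z in m, then the turn, a rotation vector about the tool's x, y, z in degrees. A call has 1 to 5 rows; each row is the pose to reach, as a shift and turn from the pose commanded when the call began, along the tool's axes at that moment; what a row does not reach only later rows make up. A row lasts 1/8 s, in which the tool goes at most 62.5 mm and 10.7 degrees, less where a joint would pass 70% of its speed; a pose out of reach is approached as far as the arm can. A call with a gripper value outside its range is refused whole. "gripper" is the finger opening in m, from 0 to 0.0854, set as the call begins (left out, the last holds). The fingers move at their own pace and stop on an object; "grip_force" is the grip in N (left out, the last holds). Time passes only in rows, so rows that repeat a pose let the fingers close. It gives the time, the measured TCP pose, the force, the opening and the grip force at its end, in the units of the state.
- robot.sense(): the state, without advancing time (a new reading comes with each control period).
- robot.get_image(name): name is "side" or "top"; returns a dict with "img" (420x560x3 uint8, red, green, blue), "fx", "fy", "cx", "cy" (pixels), "R" (3x3) and "t" (3): a world point X has camera coordinates R X + t. Camera axes: x right, y down, z forward; pixel columns grow to the right and rows downward; lengths in m; the calibration is good to about 2 mm. A picture is of the moment at which its call begins. There is no depth.
- robot.hand_in(): hands the job in; it is judged then, once.
The state is a dict: "time": time; "qpos": joint angles; "dq": joint speeds; "joint_torque": joint torques, N m; "ee_pos": TCP position; "tool_rot": TCP orientation; "wrist_force": force on the tool from outside, world axes, zero at the start; "moment": the same for the moment, N m; "opening": finger opening in m; "gripper_force": force on a finger pad.
Only numpy, scipy, OpenCV 4.12 (cv2) and the standard library are available. Lean on these libraries where they do the work, as an engineer would, in place of code of your own. Each camera call takes 0.05 s, during which the arm holds its last target. There are 200 camera calls.

### The job

The lunch box on the hallway shelf no longer stays shut: squeeze the good spring clip (the plain white one) open, bring its jaws well down over both tabs on top of the box and let go, so that it stays on and pinches the lid shut. The clip with red tape on its handles is worn out: put it into the open grey bin. Leave the key tray, the tyre gauge and the ceramic cat where they are.

Things in the scene. Friction and masses are not known exactly. Their poses are not given: they have to be found in the camera images.
- clip_good: Plain white spring clip, loose, standing on its feet on the glass shelf (top at world z = 50 mm). 96 mm tall. Origin: centre under its feet; z up; x: the direction it is squeezed in (both ways alike). Jaws and feet 60 mm wide along y, handles 40 mm. Handles spread upward from the pin to 54 mm over their outer faces, 93 mm up. Grip the handles from above, 80 mm above the origin.
- clip_good_a (a joint): How far the +x lever of the good clip is opened: 0 shut (jaws touching), 0.32 rad fully open, about 0.11 when clamped on both tabs together. The other lever does the same.
- clip_reject: The worn clip: same shape, size and frame as clip_good but a weaker spring, and red tape round the upper half of both handles. Loose, standing on its feet on the shelf.
- clip_reject_pin (a point): Centre of the worn clip's hinge pin, 49 mm above its origin.
- lunch_box: Purple lunch box, fixed, standing on its long side: 180 mm wide (y), 92 mm high, 65 mm deep (to +x). Origin: on the shelf below the middle of its open face, the plane x = 0, which looks to -x. A darker tab stands on its upper edge: 100 mm wide (y), 5 mm thick (x 0 to 5 mm), top 120 mm above the origin, 28 mm above the upper wall. The lid has a like tab in front (x -5 to 0 mm when shut).
- box_tab (a point): Middle of the upper edge of the box's tab, on the face towards the lid (box frame 0, 0, 120 mm); axes as those of the box.
- lid (a joint): Opening of the lid in rad, hinged along the box's bottom 4 mm above the shelf. 0: shut. A springy seal holds it ajar at about 0.055: a 6 mm gap between the tabs at the top (tabs and gap together 16 mm). About 2 N on the tab shuts it, but it springs back.
- lid_tab (a point): Middle of the top of the lid's tab (paler purple, 5 mm thick), 120 mm above the shelf.
- bin: Open grey plastic bin, fixed: 160 mm along its x, 150 mm along its y, 80 mm high, walls and floor 4 mm. Origin at the centre of its underside, on the shelf.
- key_tray: Teal silicone key tray with keys, 110 x 160 x 18 mm, loose; origin at the centre of its underside. Leave alone.
- tyre_gauge: Black aluminium tyre gauge with a round dial, 157 mm long along its y, 18 mm high, lying loose; origin on its underside. Leave alone.
- cat: White ceramic cat incense holder, 64 mm across, 102 mm tall, loose; origin at the centre of its underside. Leave alone.
- clip_good_pin (a point): Centre of the good clip's hinge pin (along its y), 49 mm above its origin. Squeezing the handles takes 8 to 12 N a side; at their stop they are parallel, 22 mm over their outer faces, and the jaws gape 30 mm at the feet. The mouth is 30 mm deep. The feet reach 16 mm either side of the centre when shut, 31 mm when open.

How it is judged:
At the end, for the whole second after the job is handed in: The good clip rests astride both tabs, upright and square to them within 0.3 rad, its feet 8 mm or more below the tabs' top, within 40 mm of their middle, its jaws held apart by them; the lid is pinched shut (under 0.015 rad). The worn clip rests inside the bin, its pin below the rim (value of joint lid below 0.015 rad and z of clip_good in the frame of box_tab below -0.008 m and y of clip_good in the frame of box_tab between -0.04 and 0.04 m and angle between clip_good's own z axis and vertical below 0.3 rad and angle between the x axis of clip_good and the x axis of lunch_box, either way round below 0.3 rad and value of joint clip_good_a above 0.05 rad and linear speed of each of clip_good, clip_reject below 0.02 m/s and x of clip_reject_pin in the frame of bin between -0.076 and 0.076 m and y of clip_reject_pin in the frame of bin between -0.071 and 0.071 m and z of clip_reject_pin in the frame of bin below 0.075 m); the robot touches nothing.
It fails at once if the key tray, tyre gauge or cat is shifted by more than 25 mm (distance of any of key_tray, tyre_gauge, cat from where it was at the start of the episode above 0.025 m).
It fails at once if the cat is tipped (angle between cat's own z axis and vertical above 0.4 rad).
It also fails if it takes over 64 s, if anything falls off the work surface, if the arm or the gripper's body presses on something with over 40 N, if the wrist force passes 120 N, or if a joint passes its speed limit or range.

## Working session

There is one attempt and no reset: what is moved stays moved. The work goes in short steps, Python scripts to look and compute and a tool call to move; the robot and the scene stay as the last step left them, time stands still between calls to the robot, and variables do not carry over. Pictures are saved under pics/ and viewed, at most 10 in all, crops included, and the job is handed in when it is done.

Besides the shell and the picture viewer there is one more tool, called after ">>>" as name(argument=value, ...), one argument or row to a line, values as JSON. carry_out: Moves the arm, as the interface text tells. Its arguments: {"type":"object","properties":{"increments":{"type":"array","items":{"type":"array","items":{"type":"number"}}},"gripper":{"type":"number"},"grip_force":{"type":"number"}},"required":["increments"]}

```bash
mkdir -p pics; ls
python3 - <<'E'
from station import robot
import cv2,pickle
d={}
for n in("side","top"):
    r=robot.get_image(n); d[n]=r
    cv2.imwrite(f"pics/{n}0.png",cv2.cvtColor(r["img"],cv2.COLOR_RGB2BGR))
    print(n,r["fx"],r["fy"],r["cx"],r["cy"],r["R"],r["t"])
pickle.dump(d,open("im0.pkl","wb"))
s=robot.sense();print(s["time"],s["ee_pos"],s["tool_rot"],s["opening"])
E
```

```text
pics
side 457.9331483522994 457.9331483522994 282.40855020615794 204.30494603563142 [[-0.89202388 -0.45187172  0.01026419]
 [-0.35641588  0.68925975 -0.63078421]
 [ 0.27795885 -0.56633289 -0.77589041]] [0.53205554 0.29053385 1.01412485]
top 469.32962527621333 469.32962527621333 273.66286812396163 205.82469164681854 [[-0.00694817 -0.9999431   0.00809486]
 [-0.99806488  0.00643444 -0.0618473 ]
 [ 0.0617917  -0.00850892 -0.9980528 ]] [-0.00748485  0.58498881  1.16150667]
0.1 [0.14207352 0.60785408 0.23006972] [[-9.73704107e-01  2.27815089e-01 -7.72444472e-04]
 [ 2.27816240e-01  9.73701833e-01 -2.12156166e-03]
 [ 2.68806840e-04 -2.24174870e-03 -9.99997451e-01]] 0.08534345557357818
```

View pics/side0.png

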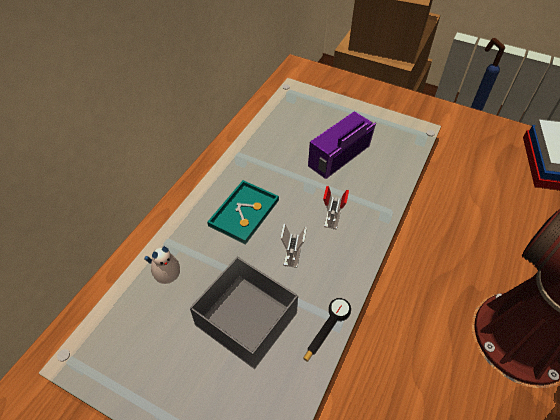

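View pics/top0.png

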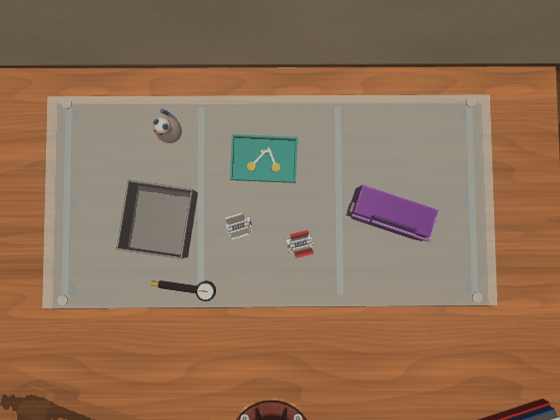

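Side: good clip about (293,245), red (335,205), box (342,145), bin (245,310). Top: good clip (238,226), red (300,244), box (393,213), bin (158,219). Next I'll enlarge these regions.

```bash
cat > h.py <<'E'
import numpy as np,cv2,pickle
from station import robot
def ray(c,u,v):
    d=c["R"].T@np.array([(u-c["cx"])/c["fx"],(v-c["cy"])/c["fy"],1.]); return -c["R"].T@c["t"],d
def plane(c,u,v,z):
    o,d=ray(c,u,v); return o+d*(z-o[2])/d[2]
def tri(a,pa,b,pb):
    o1,d1=ray(a,*pa);o2,d2=ray(b,*pb)
    k=np.linalg.lstsq(np.c_[d1,-d2],o2-o1,rcond=None)[0]
    p,q=o1+k[0]*d1,o2+k[1]*d2; return (p+q)/2,np.linalg.norm(p-q)
def proj(c,X):
    p=c["R"]@np.asarray(X)+c["t"]; return np.array([c["fx"]*p[0]/p[2]+c["cx"],c["fy"]*p[1]/p[2]+c["cy"]])
def take():
    return {n:robot.get_image(n) for n in("side","top")}
def crop(c,u0,v0,w,h,s):
    return cv2.resize(cv2.cvtColor(c["img"][v0:v0+h,u0:u0+w],cv2.COLOR_RGB2BGR),None,fx=s,fy=s,interpolation=cv2.INTER_CUBIC)
E
python3 - <<'E'
from h import *
d=pickle.load(open("im0.pkl","rb"));S,T=d["side"],d["top"]
m=np.zeros((600,800,3),np.uint8)
# 5x: clips top (220..320,205..265), clips side (275..355,180..270 at 4x) box top, box side
a=crop(T,220,205,100,60,4);m[:240,:400]=a
a=crop(T,342,180,100,65,4);m[:260,400:]=a
a=crop(S,273,180,90,90,3.7777);m[260:600,:340]=a[:340,:340]
a=crop(S,303,105,80,80,4.25);m[260:600,400:740]=a[:340,:340]
cv2.imwrite("pics/m1.png",m)
E
```

```text
(no output)
```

View pics/m1.png

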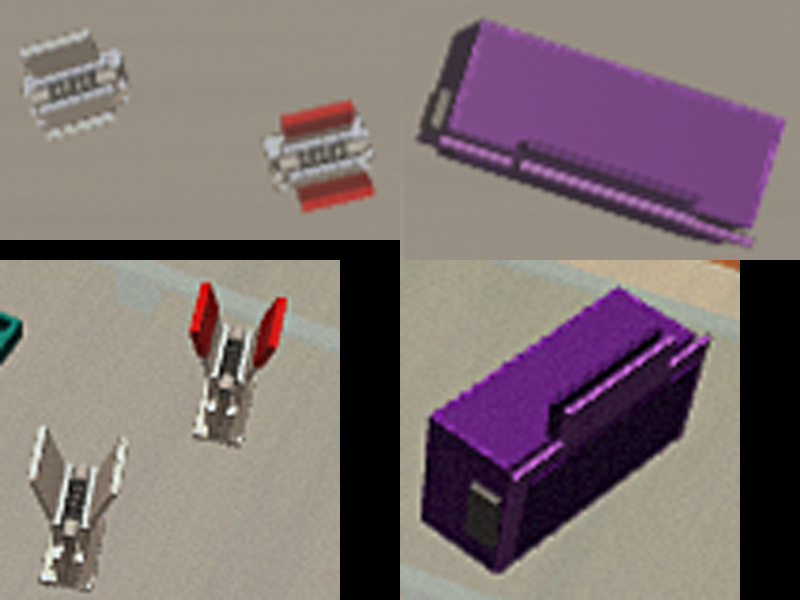

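The montage shows each clip's handle top edges (top view: good at (20,52)-(90,33) and (50,137)-(117,120); red at (281,115)-(352,100) and (303,211)-(374,190)) and the pale lid tab (top (520,163)-(690,218), side (568,412)-(675,340)), with the dark box tab behind it.

Run:
```python
from h import *
np.set_printoptions(precision=4,suppress=True)
d=pickle.load(open("im0.pkl","rb"));S,T=d["side"],d["top"]
t1=lambda p:(p[0]/4+220-.4,p[1]/4+205-.4)
t2=lambda p:((p[0]-400)/4+342-.4,p[1]/4+180-.4)
s1=lambda p:(p[0]/3.7777+273-.4,(p[1]-260)/3.7777+180-.4)
s2=lambda p:((p[0]-400)/4.25+303-.4,(p[1]-260)/4.25+105-.4)
def clip(n,tp,sp):
    print(n,[tri(T,t1(a),S,s1(b)) for a,b in zip((tp[1],tp[3]),sp)])
    q=np.array([plane(T,*t1(p),.143)[:2] for p in tp]);c=q.mean(0)
    a=q[1]-q[0]+q[3]-q[2]
    print(" centre",c,"y-axis deg",np.degrees(np.arctan2(a[1],a[0])),"len",np.linalg.norm(a)/2,"sep",np.linalg.norm((q[0]+q[1]-q[2]-q[3])/2))
clip("good",[(20,52),(90,33),(50,137),(117,120)],[(45,428),(125,440)])
clip("red",[(281,117),(352,101),(303,211),(374,186)],[(208,285),(285,300)])
A=tri(T,t2((520,164)),S,s2((568,412)));B=tri(T,t2((690,218)),S,s2((675,340)))
print("lid tab",A,B,np.linalg.norm(A[0]-B[0]))
# box upper wall far corner check and lid rim ends
for n,a,b in(("backL",(483,20),(431,412)),("backR",(785,122),(620,288))):print(n,tri(T,t2(a),S,s2(b)))
for p in((520,162),(690,215)):print(plane(T,*t2(p),.17))
for p in((568,412),(675,340)):print(plane(S,*s2(p),.17))
# pale tab mask
img=S["img"].astype(int)
hs=cv2.cvtColor(S["img"],cv2.COLOR_RGB2HSV);m=((hs[...,0]>130)&(hs[...,0]<165)&(hs[...,2]>165)&(hs[...,1]>60)).astype(np.uint8)
n,l,st,ce=cv2.connectedComponentsWithStats(m);print([(list(s),c) for s,c in zip(st[1:],ce[1:]) if s[4]>8])
# bin rim from top (dark mask) 
g=T["img"].astype(int);h=cv2.cvtColor(T["img"],cv2.COLOR_RGB2HSV);mm=((h[...,2]<115)&(h[...,1]<70)).astype(np.uint8);mm[:160]=0;mm[275:]=0;mm[:,220:]=0
mm=cv2.morphologyEx(mm,cv2.MORPH_CLOSE,np.ones((5,5)));cs,_=cv2.findContours(mm,0,2);c=max(cs,key=cv2.contourArea);r=cv2.minAreaRect(c);print(r)
P=np.array([plane(T,*p,.13) for p in cv2.boxPoints(r)]);print(P,P.mean(0))
```

```text
good [(array([0.562 , 0.0608, 0.1391]), np.float64(7.403313618474924e-05)), (array([0.5145, 0.0463, 0.139 ]), np.float64(0.003135889091144548))]
 centre [0.5325 0.0723] y-axis deg -75.64878003138455 len 0.03958533886175655 sep 0.050759582032952937
red [(array([ 0.5216, -0.0867,  0.1402]), np.float64(0.002522777664360511)), (array([ 0.4738, -0.0986,  0.1388]), np.float64(0.0027571249042961338))]
 centre [ 0.4934 -0.072 ] y-axis deg -74.37961862185793 len 0.04137625300193429 sep 0.05135617005001667
lid tab (array([ 0.542 , -0.2251,  0.1659]), np.float64(0.00039725005818724585)) (array([ 0.5102, -0.3196,  0.1623]), np.float64(0.0029445685100813555)) 0.09979762560086292
backL (array([ 0.6242, -0.2109,  0.1423]), np.float64(0.0004274879521593562))
backR (array([ 0.5657, -0.3823,  0.1365]), np.float64(0.00036432987650501683))
[ 0.5428 -0.2243  0.17  ]
[ 0.5132 -0.3168  0.17  ]
[ 0.541  -0.2207  0.17  ]
[ 0.5068 -0.3112  0.17  ]
[([np.int32(342), np.int32(123), np.int32(25), np.int32(18), np.int32(36)], array([354.5833, 131.5278])), ([np.int32(367), np.int32(123), np.int32(9), np.int32(7), np.int32(12)], array([370.9167, 125.6667])), ([np.int32(330), np.int32(148), np.int32(11), np.int32(9), np.int32(17)], array([334.7059, 151.9412]))]
((156.80056762695312, 219.54624938964844), (72.3031997680664, 69.71823120117188), 8.746161460876465)
[[0.4838 0.3464 0.13  ]
 [0.64   0.3245 0.13  ]
 [0.6139 0.1619 0.13  ]
 [0.458  0.1853 0.13  ]] [0.5489 0.2545 0.13  ]
```

All measurements agree: handle tops at z≈0.139 against 0.143 expected, tab 0.0998 m long at z≈0.164 against 0.170, and box yaw ≈ -18.7°. I'll start towards the worn clip at (0.493, -0.072), with x axis ≈ 15.5°.

>>> carry_out(
  increments=[
    [-0.04, -0.046, 0, 0, 0, 10],
    [-0.08, -0.092, 0, 0, 0, 20],
    [-0.12, -0.138, 0, 0, 0, 30],
    [-0.16, -0.184, 0, 0, 0, 40],
    [-0.2, -0.23, 0, 0, 0, 50],
  ],
  gripper=0.0854,
  grip_force=40,
)

```text
time: 0.72
ee_pos: [0.285, 0.3372, 0.2309]
tool_rot: [[-0.447, 0.895, 0.0], [0.895, 0.447, -0.0], [-0.0, -0.0, -1.0]]
wrist_force: [0.9, -0.4, 0.7]
opening: 0.0855
gripper_force: 0.0
```

```bash
cat > go.py <<'E'
import sys
from h import *
from scipy.spatial.transform import Rotation as Ro
def go(x,y,z,yaw):
    s=robot.sense();R=s["tool_rot"];a=np.radians(yaw)
    G=np.array([[np.sin(a),np.cos(a),0],[-np.cos(a),np.sin(a),0],[0,0,-1]]).T
    G=np.c_[[np.sin(a),-np.cos(a),0],[np.cos(a),np.sin(a),0],[0,0,-1]]
    if np.dot(G[:,1],R[:,1])<0: G[:,:2]*=-1
    print("t",round(s["time"],2),"pos",s["ee_pos"].round(4),"yaw",np.degrees(np.arctan2(R[1,1],R[0,1])).round(1),"open",round(s["opening"],4),"F",np.round(s["wrist_force"],1),s["gripper_force"])
    print("move",(R.T@(np.array([x,y,z])-s["ee_pos"])).round(4),Ro.from_matrix(R.T@G).as_rotvec(degrees=True).round(2))
if __name__=="__main__": go(*map(float,sys.argv[1:]))
E
python3 go.py .493 -.072 .231 15.5
```

```text
t 0.72 pos [0.285  0.3372 0.2309] yaw 26.5 open 0.0855 F [ 0.9 -0.4  0.7] 0.0Traceback (most recent call last):
  File "go.py", line 11, in <module>
    if __name__=="__main__": go(*map(float,sys.argv[1:]))
                             ~~^^^^^^^^^^^^^^^^^^^^^^^^^^
  File "go.py", line 10, in go
    print("move",(R.T@(np.array([x,y,z])-s["ee_pos"])).round(4),Ro.from_matrix(R.T@G).as_rotvec(degrees=True).round(2))
                                                                ~~~~~~~~~~~~~~^^^^^^^
  File "scipy/spatial/transform/_rotation.pyx", line 1143, in scipy.spatial.transform._rotation.Rotation.from_matrix
ValueError: Non-positive determinant (left-handed or null coordinate frame) in rotation matrix 0: [[-9.81463605e-01 -1.91648322e-01  3.36714391e-04]
 [-1.91648323e-01  9.81463662e-01  3.12659657e-05]
 [ 3.36465009e-04  3.38443408e-05  9.99999943e-01]].
```

```bash
sed -i '/G=np.array/d; s/G=np.c_\[\[np.sin(a),-np.cos(a),0\]/G=np.c_[[-np.sin(a),np.cos(a),0]/' go.py; python3 go.py .493 -.072 .231 15.5
```

```text
t 0.72 pos [0.285  0.3372 0.2309] yaw 26.5 open 0.0855 F [ 0.9 -0.4  0.7] 0.0
move [-4.59e-01  3.20e-03  1.00e-04] [ 0.    0.02 11.05]
```

>>> carry_out(
  increments=[
    [-0.06, 0, 0, 0, 0, 3],
    [-0.12, 0, 0, 0, 0, 6],
    [-0.18, 0.001, 0, 0, 0, 9],
    [-0.24, 0.001, 0, 0, 0, 11],
    [-0.3, 0.002, 0, 0, 0, 11],
  ],
)

```text
time: 1.35
ee_pos: [0.4222, 0.0704, 0.2311]
tool_rot: [[-0.272, 0.962, 0.0], [0.962, 0.272, 0.0], [0.0, 0.0, -1.0]]
wrist_force: [0.6, 0.2, 0.1]
opening: 0.0853
gripper_force: 0.0
```

```bash
python3 go.py .493 -.072 .231 15.5
```

```text
t 1.35 pos [0.4222 0.0704 0.2311] yaw 15.8 open 0.0853 F [0.6 0.2 0.1] 0.0
move [-1.563e-01  2.940e-02  1.000e-04] [ 0.02 -0.01  0.31]
```

>>> carry_out(
  increments=[
    [-0.06, 0.011, 0, 0, 0, 0],
    [-0.11, 0.022, 0, 0, 0, 0],
    [-0.156, 0.029, 0, 0, 0, 0],
    [-0.156, 0.029, 0.02, 0, 0, 0],
    [-0.156, 0.029, 0.05, 0, 0, 0],
  ],
)

```text
time: 1.98
ee_pos: [0.4932, -0.071, 0.1813]
tool_rot: [[-0.271, 0.963, 0.002], [0.963, 0.271, -0.0], [-0.001, 0.002, -1.0]]
wrist_force: [0.1, -0.1, -0.0]
opening: 0.0856
gripper_force: 0.0
```

Run:
```python
from h import *
from go import go
d=take();T,S=d["top"],d["side"]
m=np.zeros((600,800,3),np.uint8)
m[:400,:400]=crop(T,250,195,100,100,4);m[:400,400:]=crop(S,285,140,100,100,4)
cv2.imwrite("pics/m2.png",m[:400]);go(.493,-.072,.111,15.5)
```

```text
t 2.08 pos [ 0.489  -0.0692  0.1771] yaw 15.8 open 0.0856 F [-0.5 -0.1 -1.2] 0.0
move [-0.0041  0.0036  0.0661] [-0.44 -0.27  0.3 ]
```

View pics/m2.png

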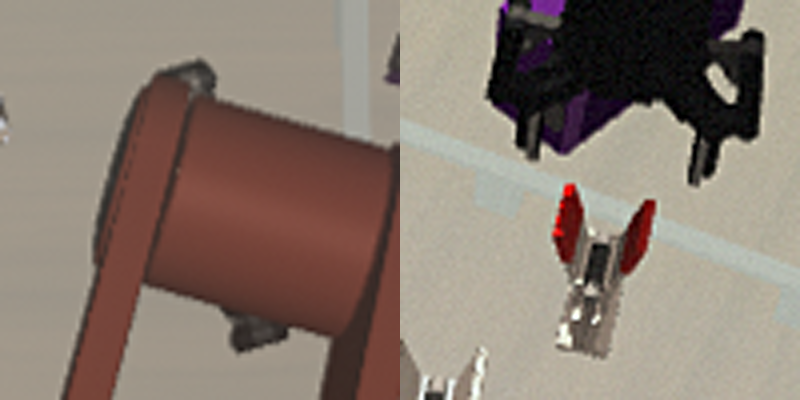

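The fingers straddle the red clip symmetrically: in the side crop the tips are at (530,155) and (700,180), and the handles at (570,187) and (652,203). Now descend and close.

>>> carry_out(
  increments=[
    [0, 0, 0.02, 0, 0, 0],
    [0, 0, 0.045, 0, 0, 0],
    [0, 0, 0.065, 0, 0, 0],
    [0, 0, 0.07, 0, 0, 0],
    [0, 0, 0.07, 0, 0, 0],
  ],
)

```text
time: 2.7
ee_pos: [0.4927, -0.0699, 0.1119]
tool_rot: [[-0.273, 0.962, 0.0], [0.962, 0.273, -0.0], [-0.0, 0.0, -1.0]]
wrist_force: [-0.4, 0.4, 0.1]
opening: 0.0856
gripper_force: 0.0
```

>>> carry_out(
  increments=[
    [0, 0, 0, 0, 0, 0],
    [0, 0, 0, 0, 0, 0],
    [0, 0, 0, 0, 0, 0],
    [0, 0, 0, 0, 0, 0],
    [0, 0, 0, 0, 0, 0],
  ],
  gripper=0.015,
  grip_force=40,
)

```text
time: 3.32
ee_pos: [0.4948, -0.071, 0.1151]
tool_rot: [[-0.273, 0.962, 0.005], [0.962, 0.273, -0.002], [-0.004, 0.004, -1.0]]
wrist_force: [-1.8, 0.4, 12.4]
opening: 0.0199
gripper_force: 41.0
```

>>> carry_out(
  increments=[
    [0, 0, 0, 0, 0, 0],
    [0, 0, 0, 0, 0, 0],
    [0, 0, 0, 0, 0, 0],
  ],
)

```text
time: 3.7
ee_pos: [0.4948, -0.071, 0.115]
tool_rot: [[-0.273, 0.962, 0.004], [0.962, 0.273, -0.002], [-0.004, 0.004, -1.0]]
wrist_force: [-2.1, 0.8, 12.0]
opening: 0.0198
gripper_force: 41.0
```

>>> carry_out(
  increments=[
    [0, 0, -0.02, 0, 0, 0],
    [0, 0, -0.06, 0, 0, 0],
    [0, 0, -0.1, 0, 0, 0],
    [0, 0, -0.14, 0, 0, 0],
    [0, 0, -0.15, 0, 0, 0],
  ],
)

```text
time: 4.32
ee_pos: [0.4943, -0.0704, 0.265]
tool_rot: [[-0.273, 0.962, 0.007], [0.962, 0.273, -0.002], [-0.004, 0.006, -1.0]]
wrist_force: [0.1, 0.4, 0.2]
opening: 0.0198
gripper_force: 41.0
```

Run:
```python
from h import *
from go import go
d=take();T,S=d["top"],d["side"]
cv2.imwrite("pics/m3.png",crop(S,200,20,200,220,2.5));go(.55,.262,.26,-8)
```

```text
t 4.42 pos [ 0.493  -0.0701  0.2623] yaw 15.8 open 0.0198 F [-0.1 -0.  -0.7] 40.99959075450897
move [0.3039 0.1455 0.0022] [ 0.14  0.05 23.83]
```

View pics/m3.png

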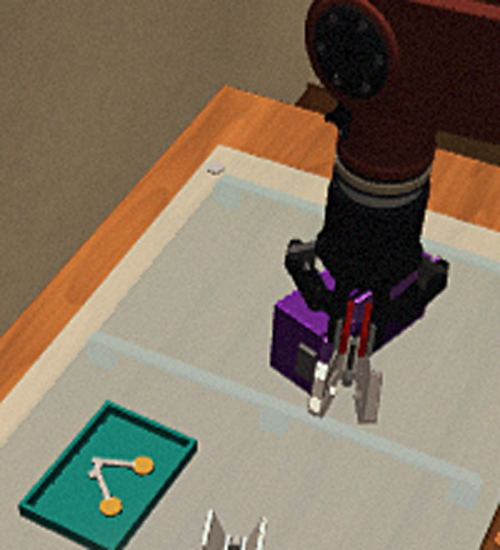

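Held upright with the jaws open. Moving over the bin.

>>> carry_out(
  increments=[
    [0.05, 0.024, 0, 0, 0, 5],
    [0.1, 0.048, 0, 0, 0, 10],
    [0.15, 0.072, 0, 0, 0, 15],
    [0.2, 0.096, 0, 0, 0, 20],
    [0.25, 0.12, 0, 0, 0, 24],
  ],
)

```text
time: 5.05
ee_pos: [0.5382, 0.2048, 0.258]
tool_rot: [[0.144, 0.99, -0.005], [0.99, -0.144, -0.001], [-0.002, -0.004, -1.0]]
wrist_force: [0.1, 0.3, -1.0]
opening: 0.0198
gripper_force: 41.0
```

```bash
python3 go.py .55 .262 .13 -8
```

```text
t 5.05 pos [0.5382 0.2048 0.258 ] yaw -8.3 open 0.0198 F [ 0.1  0.3 -1. ] 41.00619435310364
move [0.0586 0.004  0.1279] [-0.25  0.12 -0.3 ]
```

>>> carry_out(
  increments=[
    [0.03, 0.002, 0, 0, 0, 0],
    [0.058, 0.004, 0, 0, 0, 0],
    [0.058, 0.004, 0.02, 0, 0, 0],
    [0.058, 0.004, 0.05, 0, 0, 0],
    [0.058, 0.004, 0.08, 0, 0, 0],
  ],
)

```text
time: 5.68
ee_pos: [0.5498, 0.2586, 0.1771]
tool_rot: [[0.142, 0.99, -0.005], [0.99, -0.142, -0.002], [-0.003, -0.004, -1.0]]
wrist_force: [0.7, -0.9, -0.7]
opening: 0.0199
gripper_force: 41.0
```

>>> carry_out(
  increments=[
    [0, 0, 0.02, 0, 0, 0],
    [0, 0, 0.035, 0, 0, 0],
    [0, 0, 0.045, 0, 0, 0],
    [0, 0, 0.048, 0, 0, 0],
    [0, 0, 0.048, 0, 0, 0],
  ],
)

```text
time: 6.3
ee_pos: [0.5523, 0.2604, 0.134]
tool_rot: [[0.142, 0.99, 0.001], [0.99, -0.142, 0.0], [0.001, 0.001, -1.0]]
wrist_force: [0.2, -0.0, -1.0]
opening: 0.0199
gripper_force: 41.0
```

>>> carry_out(
  increments=[
    [0, 0, 0, 0, 0, 0],
    [0, 0, 0, 0, 0, 0],
    [0, 0, 0, 0, 0, 0],
    [0, 0, 0, 0, 0, 0],
    [0, 0, 0, 0, 0, 0],
  ],
  gripper=0.075,
)

```text
time: 6.92
ee_pos: [0.5519, 0.2602, 0.1334]
tool_rot: [[0.142, 0.99, 0.0], [0.99, -0.142, 0.0], [0.0, 0.0, -1.0]]
wrist_force: [-0.2, 0.2, -0.1]
opening: 0.075
gripper_force: 0.0
```

>>> carry_out(
  increments=[
    [0, 0, -0.02, 0, 0, 0],
    [0, 0, -0.05, 0, 0, 0],
    [0, 0, -0.08, 0, 0, 0],
    [0, 0, -0.11, 0, 0, 0],
    [0, 0, -0.12, 0, 0, 0],
  ],
)

```text
time: 7.55
ee_pos: [0.5535, 0.2609, 0.2577]
tool_rot: [[0.142, 0.99, 0.006], [0.99, -0.142, 0.002], [0.003, 0.006, -1.0]]
wrist_force: [0.5, -0.3, 0.3]
opening: 0.0748
gripper_force: 0.0
```

```bash
python3 go.py .533 .0725 .24 14.8
```

```text
t 7.55 pos [0.5535 0.2609 0.2577] yaw -8.2 open 0.0748 F [ 0.5 -0.3  0.3] 0.0
move [-0.1894  0.0063  0.0172] [  0.37  -0.1  -22.96]
```

>>> carry_out(
  increments=[
    [-0.05, 0.002, 0, 0, 0, -6],
    [-0.1, 0.004, 0, 0, 0, -12],
    [-0.15, 0.006, 0, 0, 0, -18],
    [-0.189, 0.006, 0, 0, 0, -23],
    [-0.189, 0.006, 0.017, 0, 0, -23],
  ],
  gripper=0.0854,
)

```text
time: 8.18
ee_pos: [0.5316, 0.0701, 0.2374]
tool_rot: [[-0.252, 0.968, 0.003], [0.968, 0.252, -0.0], [-0.001, 0.003, -1.0]]
wrist_force: [0.1, -0.4, 0.7]
opening: 0.0854
gripper_force: 0.0
```

Run:
```python
from h import *
from go import go
d=take();T,S=d["top"],d["side"]
m=np.zeros((400,800,3),np.uint8)
m[:,:400]=crop(T,100,160,160,160,2.5);m[:,400:]=crop(S,180,190,160,160,2.5)
cv2.imwrite("pics/m4.png",m);go(.533,.0725,.111,14.8)
```

```text
t 8.28 pos [0.529  0.0723 0.2335] yaw 14.7 open 0.0853 F [-0.6  0.4 -0.3] 0.0
move [-0.001   0.0045  0.1225] [-0.27 -0.11 -0.07]
```

View pics/m4.png

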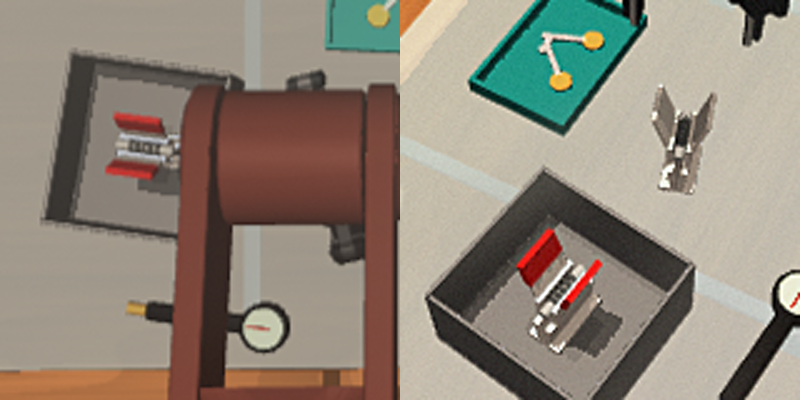

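The red clip lies in the bin (side crop (560,290)) and the good clip is undisturbed. Now grip the good clip.

>>> carry_out(
  increments=[
    [0, 0.002, 0.03, 0, 0, 0],
    [0, 0.002, 0.06, 0, 0, 0],
    [0, 0.002, 0.09, 0, 0, 0],
    [0, 0.002, 0.115, 0, 0, 0],
    [0, 0.002, 0.125, 0, 0, 0],
  ],
)

```text
time: 8.9
ee_pos: [0.5312, 0.0741, 0.109]
tool_rot: [[-0.257, 0.966, -0.004], [0.966, 0.257, 0.0], [0.001, -0.004, -1.0]]
wrist_force: [0.3, 0.8, -0.5]
opening: 0.0851
gripper_force: 0.0
```

>>> carry_out(
  increments=[
    [0, 0, 0, 0, 0, 0],
    [0, 0, 0, 0, 0, 0],
  ],
)

```text
time: 9.15
ee_pos: [0.5339, 0.0732, 0.1125]
tool_rot: [[-0.256, 0.967, 0.002], [0.967, 0.256, 0.0], [-0.0, 0.002, -1.0]]
wrist_force: [-0.2, 0.3, 0.2]
opening: 0.0855
gripper_force: 0.0
```

>>> carry_out(
  increments=[
    [0, 0, 0, 0, 0, 0],
    [0, 0, 0, 0, 0, 0],
    [0, 0, 0, 0, 0, 0],
    [0, 0, 0, 0, 0, 0],
    [0, 0, 0, 0, 0, 0],
  ],
  gripper=0.015,
  grip_force=45,
)

```text
time: 9.78
ee_pos: [0.5386, 0.0732, 0.1161]
tool_rot: [[-0.255, 0.967, 0.013], [0.967, 0.255, 0.001], [-0.002, 0.013, -1.0]]
wrist_force: [2.4, 1.5, 8.6]
opening: 0.0207
gripper_force: 48.5
```

>>> carry_out(
  increments=[
    [0, 0, 0, 0, 0, 0],
    [0, 0, 0, 0, 0, 0],
    [0, 0, 0, 0, 0, 0],
  ],
)

```text
time: 10.15
ee_pos: [0.5386, 0.0733, 0.1161]
tool_rot: [[-0.255, 0.967, 0.013], [0.967, 0.255, 0.001], [-0.002, 0.013, -1.0]]
wrist_force: [3.0, 1.0, 9.3]
opening: 0.02
gripper_force: 48.5
```

>>> carry_out(
  increments=[
    [0, 0, -0.02, 0, 0, 0],
    [0, 0, -0.06, 0, 0, 0],
    [0, 0, -0.1, 0, 0, 0],
    [0, 0, -0.14, 0, 0, 0],
    [0, 0, -0.17, 0, 0, 0],
  ],
)

```text
time: 10.78
ee_pos: [0.5332, 0.0727, 0.2837]
tool_rot: [[-0.256, 0.967, 0.002], [0.967, 0.256, 0.0], [-0.001, 0.002, -1.0]]
wrist_force: [0.7, -0.0, -0.5]
opening: 0.0201
gripper_force: 47.8
```

>>> carry_out(
  increments=[
    [0, 0, 0, 0, 0, 0],
    [0, 0, 0, 0, 0, 0],
    [0, 0, 0, 0, 0, 0],
  ],
)

```text
time: 11.15
ee_pos: [0.5315, 0.0727, 0.2788]
tool_rot: [[-0.256, 0.967, -0.004], [0.967, 0.256, -0.0], [0.001, -0.004, -1.0]]
wrist_force: [-0.5, 0.1, -1.3]
opening: 0.0204
gripper_force: 47.8
```

Run:
```python
from h import *
from go import go
d=take();T,S=d["top"],d["side"]
pickle.dump(d,open("im5.pkl","wb"))
go(.533,-.273,.285,-18.7)
s=robot.sense();u=proj(S,s["ee_pos"]+[0,0,-.03]).astype(int);print("centre px",u)
cv2.imwrite("pics/m5.png",crop(S,u[0]-50,u[1]-60,100,100,6))
print(u[0]-50,u[1]-60)
```

```text
t 11.25 pos [0.5319 0.0728 0.2793] yaw 14.8 open 0.0203 F [-0.2 -0.  -0.8] 47.78418838977814
move [-0.3345 -0.0874 -0.0057] [-2.000e-01  1.000e-02  3.353e+01]
centre px [295 201]
245 141
```

View pics/m5.png

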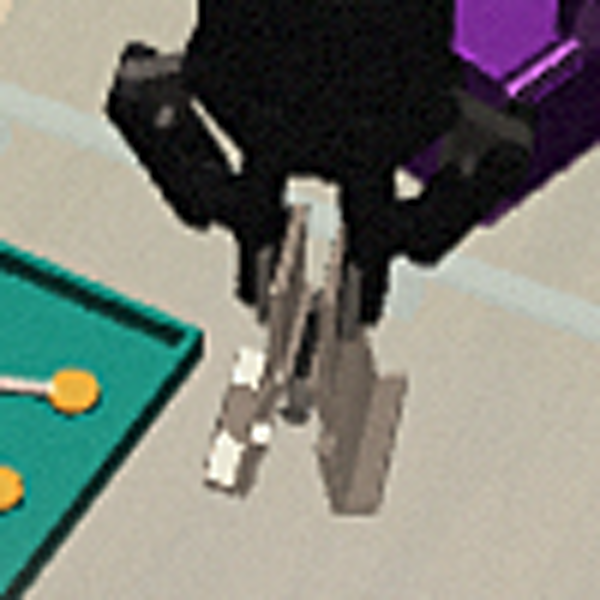

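In the side crop the clip hangs upright, jaws gaping: feet outer corners at (207,487) and (378,515), inner at (243,495) and (335,510). I'll check that geometry and carry the clip to above the tabs.

>>> carry_out(
  increments=[
    [-0.055, -0.014, 0, 0, 0, 6],
    [-0.11, -0.028, 0, 0, 0, 12],
    [-0.165, -0.042, 0, 0, 0, 18],
    [-0.22, -0.056, 0, 0, 0, 24],
    [-0.275, -0.07, 0, 0, 0, 30],
  ],
)

```text
time: 11.88
ee_pos: [0.5351, -0.2126, 0.2804]
tool_rot: [[0.265, 0.964, -0.001], [0.964, -0.265, 0.001], [0.001, -0.001, -1.0]]
wrist_force: [0.5, -0.1, -0.9]
opening: 0.0205
gripper_force: 47.8
```

Run:
```python
from h import *
from go import go
np.set_printoptions(precision=4,suppress=True)
d=pickle.load(open("im5.pkl","rb"));S=d["side"]
f=lambda p:(p[0]/6+245-.4,p[1]/6+141-.4)
tcp=np.array([.5319,.0728,.2793]);yd=np.array([-.256,.967,0]);xd=np.array([.967,.256,0])
for z in(.209,.214,.219):
  for p in((207,487),(243,495),(335,510),(378,515)):
    q=plane(S,*f(p),z)-tcp;print(z,"x",round(q@xd,4),"y",round(q@yd,4))
go(.532,-.273,.285,-18.7)
```

```text
0.209 x 0.0284 y 0.0284
0.209 x 0.0156 y 0.0291
0.209 x -0.0164 y 0.0285
0.209 x -0.0312 y 0.0274
0.214 x 0.0276 y 0.0321
0.214 x 0.0149 y 0.0327
0.214 x -0.0169 y 0.0322
0.214 x -0.0315 y 0.0311
0.219 x 0.0268 y 0.0357
0.219 x 0.0142 y 0.0364
0.219 x -0.0174 y 0.0359
0.219 x -0.0319 y 0.0348
t 11.88 pos [ 0.5351 -0.2126  0.2804] yaw -15.4 open 0.0205 F [ 0.5 -0.1 -0.9] 47.78641104698181
move [-0.0591  0.013  -0.0047] [-0.06 -0.03  3.33]
```

Feet are 67 mm below the TCP, gape is ±16 mm and centred within 2 mm. Now go over the tabs.

>>> carry_out(
  increments=[
    [-0.03, 0.006, 0, 0, 0, 2],
    [-0.05, 0.011, 0, 0, 0, 3.3],
    [-0.059, 0.013, 0, 0, 0, 3.3],
    [-0.059, 0.013, 0.02, 0, 0, 3.3],
    [-0.059, 0.013, 0.03, 0, 0, 3.3],
  ],
)

```text
time: 12.5
ee_pos: [0.5319, -0.2694, 0.2486]
tool_rot: [[0.315, 0.949, -0.003], [0.949, -0.315, 0.003], [0.002, -0.004, -1.0]]
wrist_force: [0.1, 0.4, -1.2]
opening: 0.0199
gripper_force: 47.8
```

>>> carry_out(
  increments=[
    [0, 0, 0, 0, 0, 0],
    [0, 0, 0, 0, 0, 0],
    [0, 0, 0, 0, 0, 0],
  ],
)

```text
time: 12.88
ee_pos: [0.5331, -0.2713, 0.2521]
tool_rot: [[0.316, 0.949, 0.001], [0.949, -0.316, -0.001], [-0.0, 0.001, -1.0]]
wrist_force: [0.2, -0.7, -0.6]
opening: 0.0202
gripper_force: 47.8
```

Run:
```python
from h import *
from go import go
d=take();S=d["side"];pickle.dump(d,open("im6.pkl","wb"))
go(.532,-.273,.222,-18.7)
cv2.imwrite("pics/m6.png",crop(S,293,80,100,100,6))
```

```text
t 12.97 pos [ 0.533  -0.2714  0.252 ] yaw -18.5 open 0.0201 F [-0.9  0.4 -1. ] 47.78636276721954
move [-0.0018 -0.0005  0.03  ] [0.07 0.02 0.25]
```

View pics/m6.png

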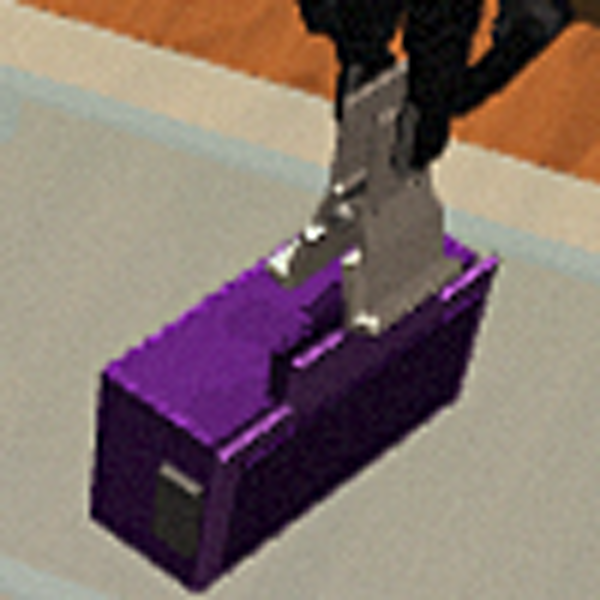

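Clip is over the tabs. In the crop the near-end feet have inner corners at (290,285) and (348,320), and outer corners at (270,265) and (375,330). The tab ends are at about (272,352) for the box and (295,366) for the lid.

Run:
```python
from h import *
d=pickle.load(open("im6.pkl","rb"));S=d["side"]
f=lambda p:(p[0]/6+293-.4,p[1]/6+80-.4)
a=np.radians(-18.7);X=np.array([np.cos(a),np.sin(a)]);Y=np.array([-X[1],X[0]]);o=np.array([.535,-.2745])
for n,p,z in(("footLo",(270,265),.185),("footLi",(290,285),.185),("footRi",(348,320),.185),("footRo",(375,330),.185),("boxtab back",(272,352),.17),("lid tab front",(297,369),.17),("lid tab back",(288,361),.17),("lidtab at foot",(343,336),.17),("boxback",(105,372),.142),("lid rim",(217,460),.142)):
    q=plane(S,*f(p),z)[:2]-o;print(n,"x",round(q@X*1e3,1),"y",round(q@Y*1e3,1))
d=pickle.load(open("im0.pkl","rb"));T=d["top"]
# top view: pale streak profile across tab at 3 places, in box frame
g=T["img"].astype(int)
for y in(-35,0,35):
    r=[]
    for x in np.arange(-20,14,2):
        q=o+X*x/1e3+Y*y/1e3;u=proj(T,[*q,.17]);r.append(int(cv2.getRectSubPix(T["img"],(1,1),tuple(u))[0,0].sum()))
    print(y,list(zip(range(-20,14,2),r)))
```

```text
footLo x 27.7 y 27.7
footLi x 13.4 y 31.2
footRi x -17.9 y 30.2
footRo x -29.8 y 26.8
boxtab back x 0.9 y 54.7
lid tab front x -13.3 y 55.0
lid tab back x -7.5 y 54.0
lidtab at foot x -13.5 y 25.3
boxback x 60.9 y 91.7
lid rim x -9.0 y 96.8
-35 [(-20, 333), (-18, 197), (-16, 157), (-14, 208), (-12, 332), (-10, 458), (-8, 412), (-6, 221), (-4, 175), (-2, 174), (0, 218), (2, 266), (4, 275), (6, 309), (8, 322), (10, 319), (12, 318)]
0 [(-20, 346), (-18, 204), (-16, 158), (-14, 204), (-12, 331), (-10, 457), (-8, 415), (-6, 223), (-4, 175), (-2, 175), (0, 220), (2, 273), (4, 281), (6, 305), (8, 326), (10, 325), (12, 324)]
35 [(-20, 354), (-18, 205), (-16, 159), (-14, 201), (-12, 317), (-10, 454), (-8, 412), (-6, 224), (-4, 182), (-2, 173), (0, 216), (2, 270), (4, 281), (6, 303), (8, 328), (10, 328), (12, 330)]
```

The tab centre sits about 2 mm further to box -x than the clip. Correct that and descend 34 mm.

>>> carry_out(
  increments=[
    [0, -0.002, 0, 0, 0, 0],
    [0, -0.002, 0.005, 0, 0, 0],
    [0, -0.002, 0.01, 0, 0, 0],
    [0, -0.002, 0.015, 0, 0, 0],
    [0, -0.002, 0.02, 0, 0, 0],
  ],
)

```text
time: 13.6
ee_pos: [0.5306, -0.2706, 0.2306]
tool_rot: [[0.317, 0.948, -0.0], [0.948, -0.317, 0.0], [0.0, -0.001, -1.0]]
wrist_force: [0.6, -0.7, -1.0]
opening: 0.0205
gripper_force: 47.8
```

>>> carry_out(
  increments=[
    [0, 0, 0.004, 0, 0, 0],
    [0, 0, 0.008, 0, 0, 0],
    [0, 0, 0.012, 0, 0, 0],
    [0, 0, 0.014, 0, 0, 0],
    [0, 0, 0.014, 0, 0, 0],
  ],
)

```text
time: 14.22
ee_pos: [0.5308, -0.2707, 0.2172]
tool_rot: [[0.317, 0.949, -0.0], [0.949, -0.317, 0.0], [0.0, -0.0, -1.0]]
wrist_force: [-0.3, -0.3, -0.6]
opening: 0.0198
gripper_force: 47.8
```

Run:
```python
from h import *
from go import go
d=take();S=d["side"];pickle.dump(d,open("im7.pkl","wb"))
go(.531,-.273,.218,-18.7)
cv2.imwrite("pics/m7.png",crop(S,293,80,100,100,6))
```

```text
t 14.32 pos [ 0.5308 -0.2707  0.2175] yaw -18.5 open 0.0203 F [-0.3 -0.2 -0.8] 47.78694212436676
move [-0.0021  0.0009 -0.0005] [0.01 0.   0.23]
```

View pics/m7.png

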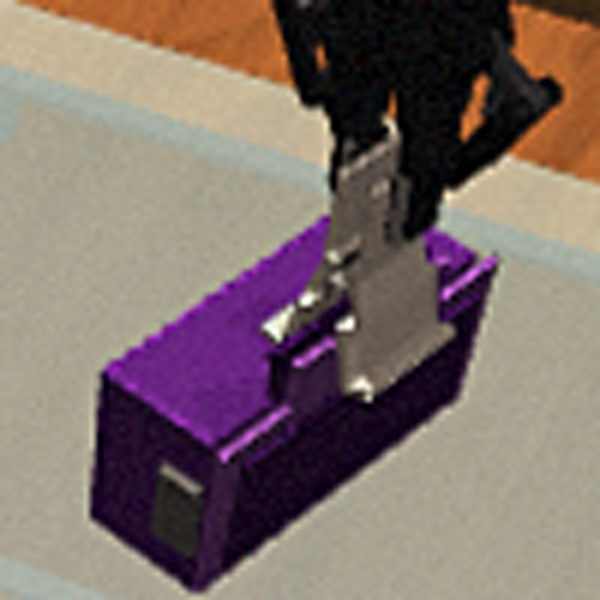

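The front jaw is in front of the lid tab, the rear jaw behind the box tab (feet at (360,395) and (270,330)), with no contact force. Release, easing down slightly to offset the pad swing.

>>> carry_out(
  increments=[
    [0, 0, 0.002, 0, 0, 0],
    [0, 0, 0.003, 0, 0, 0],
    [0, 0, 0.003, 0, 0, 0],
    [0, 0, 0.003, 0, 0, 0],
    [0, 0, 0.003, 0, 0, 0],
  ],
  gripper=0.0854,
)

```text
time: 14.95
ee_pos: [0.5308, -0.2707, 0.2144]
tool_rot: [[0.317, 0.949, 0.0], [0.949, -0.317, -0.0], [-0.0, 0.0, -1.0]]
wrist_force: [0.1, 0.8, 0.4]
opening: 0.085
gripper_force: 0.0
```

>>> carry_out(
  increments=[
    [0, 0, 0, 0, 0, 0],
    [0, 0, 0, 0, 0, 0],
    [0, 0, -0.02, 0, 0, 0],
    [0, 0, -0.05, 0, 0, 0],
    [0, 0, -0.09, 0, 0, 0],
  ],
)

```text
time: 15.58
ee_pos: [0.5305, -0.2705, 0.3057]
tool_rot: [[0.317, 0.949, -0.001], [0.949, -0.317, 0.0], [0.0, -0.001, -1.0]]
wrist_force: [0.3, 0.5, 0.0]
opening: 0.0853
gripper_force: 0.0
```

>>> carry_out(
  increments=[
    [0.04, 0, -0.02, 0, 0, 0],
    [0.1, 0, -0.03, 0, 0, 0],
    [0.16, 0, -0.03, 0, 0, 0],
    [0.2, 0, -0.03, 0, 0, 0],
    [0.22, 0, -0.03, 0, 0, 0],
  ],
)

```text
time: 16.2
ee_pos: [0.6012, -0.0601, 0.3361]
tool_rot: [[0.315, 0.949, 0.002], [0.949, -0.315, -0.001], [0.0, 0.002, -1.0]]
wrist_force: [-0.1, 0.1, -0.0]
opening: 0.0854
gripper_force: 0.0
```

Run:
```python
from h import *
d=take();T,S=d["top"],d["side"];pickle.dump(d,open("im8.pkl","wb"))
m=np.zeros((400,800,3),np.uint8);m[:,:400]=crop(S,293,85,100,100,4);m[:,400:]=crop(T,342,165,100,100,4)
cv2.imwrite("pics/m8.png",m);s=robot.sense();print(s["time"],s["ee_pos"],s["opening"])
```

```text
16.3 [ 0.60099672 -0.0607246   0.33531417] 0.08540060233428025
```

View pics/m8.png

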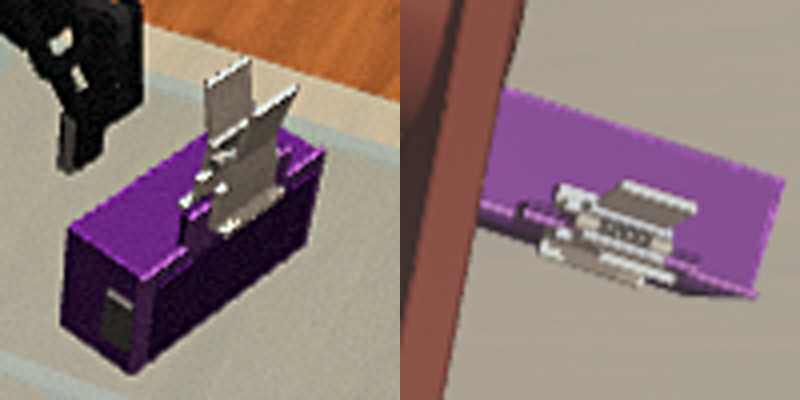

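The clip sits astride both tabs (side crop (240,150)) with handles sprung open; the top view shows it square to the box. A quick numeric check of tilt, depth and lid.

Run:
```python
from h import *
d=pickle.load(open("im8.pkl","rb"));S,T=d["side"],d["top"];d0=pickle.load(open("im0.pkl","rb"))
a=np.radians(-18.7);X=np.array([np.cos(a),np.sin(a)]);Y=np.array([-X[1],X[0]]);o=np.array([.534,-.2745])
B=lambda q:(np.array([(q[:2]-o)@X,(q[:2]-o)@Y,q[2]-.17])*1e3).round(1)
t=lambda p:((p[0]-400)/4+342-.4,p[1]/4+165-.4)
s=lambda p:(p[0]/4+293-.4,p[1]/4+85-.4)
# handle top outer corners, near end (+y): back & front
for n,p,q in(("back near",(620,183),(206,82)),("back far",(696,208),(249,60)),("front far",(642,286),(298,88)),("front near",(550,255),(254,118))):
    w,e=tri(T,t(p),S,s(q));print(n,B(w),round(e*1e3,1))
print("foot front near",[B(plane(S,*s((222,234)),z)) for z in(.145,.15,.155)])
for k,c in(("before",d0["top"]),("after",T)):
  for y in(-42,-70,42):
    z=.17 if abs(y)<50 else .142
    r=[int(cv2.getRectSubPix(c["img"],(1,1),tuple(proj(c,[*(o+X*x/1e3+Y*y/1e3),z])))[0,0].sum()) for x in range(-18,10,2)]
    print(k,y,r)
```

```text
back near [19.6 23.6 77.7] 0.5
back far [ 20.2 -18.9  71.1] 0.2
front far [-28.7  -0.8  87.7] 2.7
front near [-30.7  47.6  93.9] 7.1
foot front near [array([-12.4,  27.4, -25. ]), array([-15.5,  31.9, -20. ]), array([-18.5,  36.4, -15. ])]
before -42 [247, 154, 171, 266, 401, 436, 324, 183, 175, 187, 256, 273, 297, 320]
before -70 [418, 373, 249, 203, 260, 361, 366, 233, 152, 228, 303, 319, 319, 317]
before 42 [286, 154, 166, 255, 411, 439, 324, 188, 175, 182, 259, 280, 292, 320]
after -42 [367, 170, 162, 201, 236, 214, 239, 372, 474, 368, 297, 301, 334, 362]
after -70 [480, 480, 468, 376, 246, 223, 269, 363, 476, 403, 360, 358, 359, 358]
after 42 [373, 184, 158, 173, 194, 192, 237, 378, 510, 419, 288, 306, 322, 354]
```

The lid streak has moved from -8.5 to -2 mm, so the lid is shut. The handle top is 74 mm above the tab, which puts the feet about 19 mm below the tab top, and the rear handle at x≈20 mm means the clip is upright. Handing in.

```bash
python3 -c "
from station import robot
print(robot.hand_in())"
```

```text
the job is handed in; nothing more can be done
None
```

The good clip is clamped upright over both tabs with the lid pinched shut, the worn clip is in the bin, and the job is handed in, though no verdict came back.

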